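# Feed a pipe-hanger clip through the turn-over guide

## Robot

A 6-joint arm with a two-finger parallel gripper is mounted at the origin on the work surface. World frame = base frame: x ahead of the robot, y to its left, z up, the work surface at z = 0. Lengths are in m, angles in rad, forces in N, time in s.
With the tool pointing down it reaches from about 0.35 to 0.85 m from the base axis. Payload 8.1 kg.
Tool frame: the origin (TCP) lies at the centre of the arm's flange, where the gripper is bolted on; the fingertips stand 186 mm ahead of it and the grasp point (between the pads) lies 167 mm ahead of it (robot.grasp_offset is the distance from the TCP to the grasp point, in m); z points along the fingers, y is the line along which they close (so a half turn about z gives the same grasp; the last joint's range is limited). The gripper opens to 93 mm and grips with 3 to 60 N. Pads are 15 mm wide; open, the fingers measure 128 mm over their backs; the gripper's body (75 mm by 188 mm) begins 65 mm behind the grasp point.
Start: joints at [-1.346, 0.13, 1.488, -0, 1.523, -0.085], TCP at [0.183, -0.571, 0.405] pointing down, gripper open.
Joint ranges: [-2.96, 2.96], [-0.89, 2.26], [0.02, 2.5], [-1.34, 4.48], [0, 2.73], [-2.66, 2.66]. Speed limits (rad/s): [2.39, 2.39, 2.79, 3.14, 3.14, 3.14].

## Interface

Orientations are given as a rotation vector (axis times angle).
In Python, from plant import robot gives the robot as it stands.
- The arm moves only by the tool drive_tool, never from a script. Its argument "moves" is one flat list of numbers, 7 for each row, row after row: the finger opening in mm, from 0 to 93, then the shift along the tool's x, y, z in mm, then the turn, a rotation vector about the tool's x, y, z in degrees. A call has 1 to 8 rows; each row shifts and turns the commanded pose from where the row before left it, along the tool's axes as they then stand; what a row does not reach is not made up. A row lasts 1/10 s, in which the tool goes at most 50 mm and 8.59 degrees, less where a joint would pass 70% of its speed; a pose out of reach is approached as far as the arm can. A call is refused whole if a number of a shift passes 50 or a number of a turn 8.59, either way. A call with a gripper value outside its range is refused whole. The fingers move at their own pace and stop on an object; "grip_force" is the grip in N (left out, the last holds). Time passes only in rows, so rows that do not move let the fingers close. It gives the time, the measured TCP pose, the force, the opening and the grip force at its end, in the units of the state.
- robot.read_state(): the state, without advancing time (a new reading comes with each control period).
- robot.read_camera(name): name is "scene" or "top" or "wrist"; returns a dict with "color" (420x560x3 uint8, red, green, blue), "depth" (420x560 float32, m along the optical axis (not along the pixel's ray), 0 where there is no reading), "mtx" (3x3 intrinsics, pixels), "R" (3x3) and "t" (3): a world point X has camera coordinates R X + t. Camera axes: x right, y down, z forward; pixel columns grow to the right and rows downward; lengths in m; the calibration is good to about 2 mm. The wrist camera is an equidistant fisheye: a pixel r from the principal point sees the ray r / f radians off the axis. A picture is of the moment at which its call begins.
- robot.close_job(): hands the job in; it is judged then, once.
The state is a dict: "t": time; "q": joint angles; "dq": joint speeds; "joint_torque": joint torques, N m; "tool_pos": TCP position; "orientation": TCP orientation; "force": force on the tool from outside, world axes, zero at the start; "wrist_torque": the same for the moment, N m; "opening": finger opening in m; "gripper_force": force on a finger pad.
Only numpy, scipy, OpenCV 4.12 (cv2) and the standard library are available. Lean on these libraries where they do the work, as an engineer would, in place of code of your own. Each camera call takes 0.05 s, during which the arm holds its last target. There are 200 camera calls.

## Task

From the black rack, take the narrow-stemmed clip that has a round stud on its stem and drop it, crossbar first and with its stud towards the robot (the underside), through the leaning twisted guide: the stiff flap in the guide's throat will not give to the clip's own weight, so press the clip down past it while you still hold it, then let go. The clip must come out turned half over, lying still in the open cradle at the foot of the guide with its stud facing up and outwards; leave the other two clips and the loose pipe fittings on the bench where they are.

Things in the scene. Friction and masses are not known exactly. Their poses are not given: they have to be found in the camera images.
- clip_center (a point): The clip to feed: smooth metal tee, 0.1 kg, 105 mm tall, stem-up in any of the rack's bays. Its foot is a round crossbar 66 mm long, 9 mm thick; from it rises a flat stem 20 mm wide, 8 mm thick, with a round stud on one face. This point is half-way up, 52.5 mm from either end, on the stem's axis. Axes: z along the stem to its free end; y along the crossbar; stud on the -x face.
- clip_bar (a point): Middle of that clip's crossbar, on its axis, 48 mm from clip_center towards the foot (clip's -z). Same axes.
- rack: Black plastic rack, fixed, 262 mm long (its y), 27 mm deep, 46 mm high; origin at the centre of its underside, z up. Three open-topped bays in a row along y, at -85, 0 and +85 mm, each 72 mm long (y), 11 mm wide (x), floor 8 mm up, front (-x) wall notched 15 mm wide at the stud. Clips stand with their axes along the rack's (studs to its -x), stems 67 mm above the rack.
- guide: Turn-over guide: a twisted steel slot in a clear barrel, fixed, leaning 30 degrees from vertical. Origin: centre of its mouth, level with the tops of the lips, 258 mm above the bench. Axes: z back up along the guide, out of the mouth, leaning roughly towards the robot (parts travel along -z, down and away); y level, along the slot; x up and outwards. A clip goes in with its own axes along these.
- flap (a joint): Stiff black flap in two leaves across both ends of the slot, hinged on its +x wall 16 mm down from the mouth, 14.5 mm long. 0 = shut, 1.57 rad = folded down along the wall; starts at 0 to 0.25. No spring: stays where pushed. A crossbar pushing it feels 5 to 10 N; a clip lying on it does not open it. Once the crossbar is past, 35 mm down, it stands at 0.9 rad or more without resistance.
- chute: The guide's stand, fixed: steel base plate 250 x 150 x 12 mm with two posts; origin at the centre of the plate's underside, z up; its x is the level direction in which the guide leads down. The mouth lies 65 mm to -x of the origin, 258 mm up.
- clip_plain: A clip like the one to feed but with no stud, in another bay. Leave it. Origin at the centre of its underside.
- clip_broad: A clip with a stud but with a stem 34 mm wide, in another bay. Leave it. Origin at the centre of its underside.
- nipple: Bystander: grey pipe nipple standing upright, 42 mm diameter, 70 mm high. Origin at its underside.
- elbow: Bystander: grey pipe elbow lying flat, about 105 x 105 x 48 mm. Origin beneath one end.
- coupling: Bystander: grey pipe coupling ring standing on end, 64 mm diameter, 50 mm high. Origin at its underside.
- tee_fit: Bystander: grey pipe tee lying flat, 90 x 72 x 44 mm. Origin beneath its middle.
- clip_top (a point): Grip point on that clip's stem, 15 mm below its free end, 37.5 mm from clip_center along the clip's z. The stud (10 mm across, 4 mm proud) is centred 26 mm above the crossbar's axis; above it the stem is plain for 69 mm up to the free end: grip it near the top, across its 8 mm thickness (clip's x).
- throat (a point): Middle of the straight throat, 20 mm down from the mouth along the guide (its z 0 to -40 mm); guide's axes. The slot is 71 mm long (y), open from x = -6.5 to +8 mm, wider in the middle 32 mm for stem and stud; its lips flare over the top 6 mm, those at its two ends rising 7 mm above the mouth. Fingers cannot enter. A clip freed with its crossbar 35 to 45 mm down, past the flap, slides on by itself.
- twist (a point): Middle of the twisted part, 100 mm down from the mouth along the guide; guide's axes. From 40 to 160 mm down, the slot makes half a turn about the guide's axis; the barrel round it is 88 mm in outer diameter at its end collars.
- rest (a point): Where the middle of the crossbar comes to rest, 253.5 mm down from the mouth along the guide; guide's axes. Here is the cradle, a C-channel from 160 to 258 mm down: 71 mm wide inside, floor 8 mm below the guide's axis (x = -8 mm), its edges bent in over the crossbar's ends, the middle 49 mm open on the +x (upper, outer) side so that the stem can be seen; end stop at 258 mm.
- clip: The same clip to feed: origin at the centre of its underside, axes as clip_center. Sliding friction on metal about 0.15.

How it is judged:
On the way, in this order (a step that is already met when the one before it is completed fails the run):
1. the clip, held by the fingers with its stud on the guide's underside, has been pushed crossbar first past the flap in the throat (value of joint flap above 0.8 rad and z of clip_bar in the frame of guide between -0.075 and -0.025 m and x of clip_bar in the frame of guide between -0.012 and 0.012 m and y of clip_bar in the frame of guide between -0.012 and 0.012 m and angle between clip_center's own x axis and vertical below 1.4 rad and contact force between the fingers and clip above 1 N), for 0.05 s.
2. let go, the clip passes through the twisted part of the guide (z of clip_bar in the frame of guide between -0.155 and -0.09 m and x of clip_bar in the frame of guide between -0.02 and 0.02 m and y of clip_bar in the frame of guide between -0.02 and 0.02 m and contact force between the fingers and clip below 0.5 N).
At the end, for the whole second after the job is handed in: The clip lies at rest in the cradle: crossbar centre within 12 mm of the guide's axis sideways and between 238 and 263 mm down the guide from the mouth, stem within 0.25 rad of the guide's direction, turned half over (stud face up and outwards: the clip's x axis 1.85 to 2.4 rad from vertical) (z of clip_bar in the frame of guide between -0.263 and -0.238 m and x of clip_bar in the frame of guide between -0.012 and 0.012 m and y of clip_bar in the frame of guide between -0.012 and 0.012 m and angle between clip_center's own x axis and vertical between 1.85 and 2.4 rad and angle between the z axis of clip_center and the z axis of guide, either way round below 0.25 rad and linear speed of clip below 0.02 m/s and angular speed of clip below 0.2 rad/s); the robot touches nothing.
It fails at once if another clip or a loose pipe fitting is moved by more than 30 mm (distance of any of clip_plain, clip_broad, nipple, elbow, coupling, tee_fit from where it was at the start of the episode above 0.03 m).
It also fails if it takes over 38 s, if anything falls off the work surface, if the arm or the gripper's body presses on something with over 40 N, if the wrist force passes 120 N, or if a joint passes its speed limit or range.

## Working session

There is one attempt and no reset: what is moved stays moved. The work goes in short steps, Python scripts to look and compute and a tool call to move; the robot and the scene stay as the last step left them, time stands still between calls to the robot, and variables do not carry over. Pictures are saved under pics/ and viewed, at most 10 in all, crops included, and the job is handed in when it is done.

Besides the shell and the picture viewer there is one more tool, called after "Emit:" as name(argument=value, ...), one argument or row to a line, values as JSON. drive_tool: Moves the arm, as the interface text tells. Its arguments: {"type":"object","properties":{"moves":{"type":"array","items":{"type":"number"}},"grip_force":{"type":"number"}},"required":["moves"]}

```bash
ls; mkdir -p pics; cat > h.py <<'E'
import numpy as np,cv2
from plant import robot
def cloud(c):
    d=c["depth"];v,u=np.indices(d.shape)
    K=c["mtx"];P=np.stack([(u-K[0,2])/K[0,0]*d,(v-K[1,2])/K[1,1]*d,d],-1)
    return (P-c["t"])@c["R"]
E
python3 - <<'E'
from h import *
print(robot.read_state())
for n in("scene","top"):
    c=robot.read_camera(n);np.savez(n+".npz",**c);cv2.imwrite(f"pics/{n}0.png",c["color"][...,::-1])
    print(n,c["mtx"],c["R"],c["t"],-c["R"].T@c["t"],(c["depth"]>0).mean())
E
```

```text
pics
{'t': 0.0, 'q': array([-1.34638989e+00,  1.31152989e-01,  1.48927703e+00, -6.07775230e-06,
        1.52302656e+00, -8.53635727e-02]), 'dq': array([0.00027578, 0.00149891, 0.00100099, 0.00049535, 0.00152963,
       0.00017004]), 'joint_torque': array([ 7.86530236e-04, -5.59852159e+01, -4.91748583e+01,  7.65565876e-02,
        3.52286675e-02, -1.46019029e-04]), 'tool_pos': array([ 0.18289222, -0.57119899,  0.40369327]), 'orientation': array([-3.10214869e+00, -4.84356123e-01,  2.12770780e-04]), 'force': array([0.44982862, 0.19656685, 0.44110797]), 'wrist_torque': array([0.00028353, 0.01894144, 0.03143653]), 'gripper_force': 0.0, 'opening': 0.09314644100788286}
scene [[466.0510684    0.         276.39464176]
 [  0.         466.0510684  211.60195801]
 [  0.           0.           1.        ]] [[-0.75543228  0.65521597 -0.00375655]
 [ 0.36339331  0.41419045 -0.8345008 ]
 [-0.54522232 -0.63177394 -0.55099393]] [ 0.4133673  -0.09967783  1.42841704] [1.1272981  0.67287741 0.70542072] 0.9930952380952381
top [[391.4772975    0.         278.99583554]
 [  0.         391.4772975  207.76720702]
 [  0.           0.           1.        ]] [[-0.00103247 -0.99993281 -0.011546  ]
 [-0.99763837  0.00182292 -0.0686612 ]
 [ 0.06867764  0.01144784 -0.99757322]] [0.05182856 0.59861657 1.10884181] [0.52110374 0.03804001 1.14785104] 0.9959098639455782
```

View pics/scene0.png

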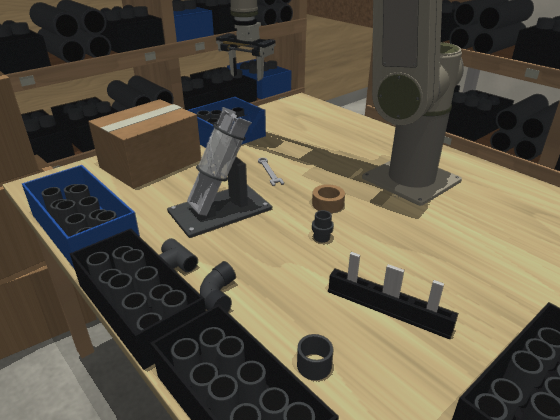

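View pics/top0.png

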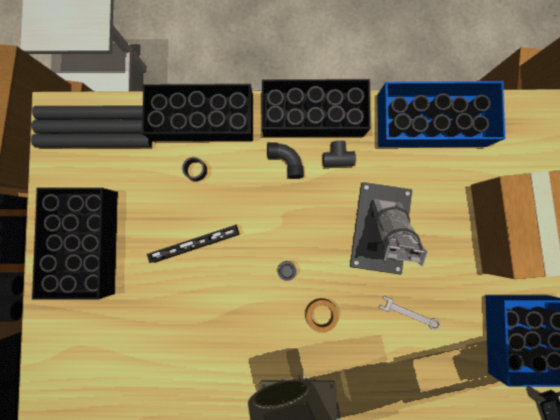

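The scene picture shows the rack at about (390,300) with stems at (353,265), (393,280, broad) and (435,295). The guide is at (220,160), with its mouth at (232,115). In the top view the rack runs from (148,258) to (240,230), and the guide's base plate spans (352–412, 183–273).

```bash
python3 - <<'E'
from h import *
c=dict(np.load("top.npz"));P=cloud(c)
g=cv2.cvtColor(c["color"],cv2.COLOR_RGB2HSV)
def rect(pts,n):
    r=cv2.minAreaRect((pts[:,:2]*1000).astype(np.float32));print(n,r,np.round(cv2.boxPoints(r)).tolist(),len(pts))
roi=np.zeros(P.shape[:2],bool);roi[215:270,140:250]=1
z=P[...,2]
m=roi&(z>.035)&(z<.06);rect(P[m],"rack");print(np.median(z[m]))
m=roi&(z>.095);print("stems");
n,l,s,ce=cv2.connectedComponentsWithStats(m.astype(np.uint8))
for i in range(1,n): print(s[i],P[l==i].mean(0),z[l==i].max())
roi[:]=0;roi[175:280,345:430]=1
m=roi&(z>.008)&(z<.02);rect(P[m],"plate");print(np.median(z[m]))
m=roi&(z>.2);print("guide top",P[m].mean(0),P[m].min(0),P[m].max(0),m.sum())
s=dict(np.load("scene.npz"))
a=cv2.resize(s["color"][240:345,320:470],None,fx=5,fy=5,interpolation=cv2.INTER_CUBIC)[:,:,::-1]
b=cv2.resize(c["color"][170:280,340:440],None,fx=5,fy=5,interpolation=cv2.INTER_CUBIC)[:,:,::-1]
b=cv2.resize(b,(0,0),fx=.9,fy=.9)
cv2.imwrite("pics/a.png",cv2.copyMakeBorder(a,0,0,0,0,0));cv2.imwrite("pics/b.png",b)
E
```

```text
rack ((497.51507568359375, 297.1413269042969), (27.12236213684082, 261.638427734375), 18.237533569335938) [[444.0, 417.0], [526.0, 169.0], [551.0, 177.0], [469.0, 426.0]] 595
0.04554601247293501
stems
[226 216   1   1   1] [0.52110374 0.03804001 1.14785104] 1.147851035306929
[173 224   1   1   1] [0.52110374 0.03804001 1.14785104] 1.147851035306929
[142 226   1   1   1] [0.52110374 0.03804001 1.14785104] 1.147851035306929
[171 226   1   1   1] [0.52110374 0.03804001 1.14785104] 1.147851035306929
[164 228   1   1   1] [0.52110374 0.03804001 1.14785104] 1.147851035306929
[193 228   1   1   1] [0.52110374 0.03804001 1.14785104] 1.147851035306929
[214 229   1   1   1] [0.52110374 0.03804001 1.14785104] 1.147851035306929
[212 232   9   5  28] [0.52354786 0.21622563 0.11110598] 0.11654013561919913
[248 233   1   1   1] [0.52110374 0.03804001 1.14785104] 1.147851035306929
[195 236   1   1   1] [0.52110374 0.03804001 1.14785104] 1.147851035306929
[198 239   1   1   1] [0.52110374 0.03804001 1.14785104] 1.147851035306929
[179 241  15   7  46] [0.49730777 0.29587077 0.11060237] 0.1167178900175
[... 1358 characters left out ...]
237 264   1   1   1] [0.52110374 0.03804001 1.14785104] 1.147851035306929
[141 267   1   1   1] [0.52110374 0.03804001 1.14785104] 1.147851035306929
[203 268   1   1   1] [0.52110374 0.03804001 1.14785104] 1.147851035306929
[207 269   1   1   1] [0.52110374 0.03804001 1.14785104] 1.147851035306929
[247 268   1   1   1] [0.52110374 0.03804001 1.14785104] 1.147851035306929
plate ((542.2197265625, -242.62481689453125), (150.5952606201172, 249.73866271972656), 81.62828826904297) [[408.0, -299.0], [655.0, -335.0], [677.0, -186.0], [430.0, -150.0]] 2594
0.011896950840767962
guide top [ 0.50163038 -0.22587802  0.2720545 ] [ 0.45242566 -0.27925707  0.20016945] [0.55380005 0.03804001 1.14785104] 1418
```

View pics/a.png

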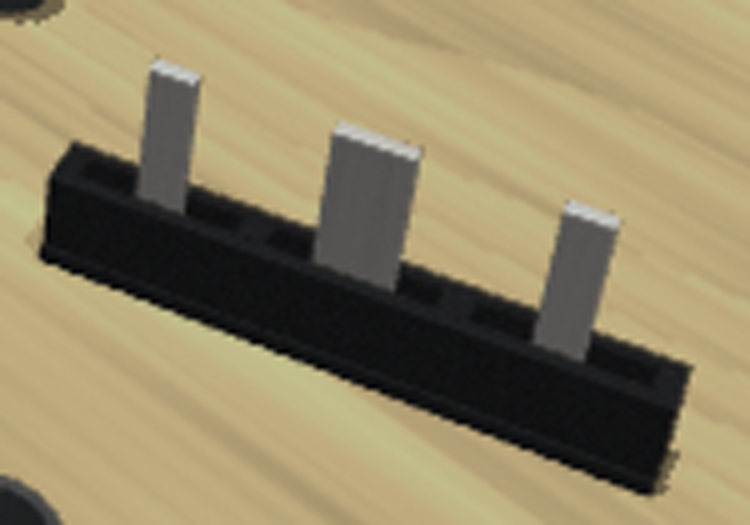

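No notches show on the rack face that the scene camera sees, so they face the robot. Rack and plate sizes match the given ones. Next I check where the wrist camera sits and write a planning helper.

```bash
cat >> h.py <<'E'
from scipy.spatial.transform import Rotation as Ro
def U(a): return np.asarray(a)/np.linalg.norm(a)
th=np.deg2rad(-8.37);cx=np.array([np.cos(th),np.sin(th),0]);ez=np.array([0,0,1.])
M=np.array([.5422,-.2426,0])-.065*cx+.258*ez
zg=.866*ez-.5*cx;xg=.866*cx+.5*ez;yg=np.cross(zg,xg)
ph=np.deg2rad(18.24);xr=np.array([np.cos(ph),np.sin(ph),0]);yr=np.array([-np.sin(ph),np.cos(ph),0])
def frame(z,y): z=U(z);y=U(y);return np.stack([np.cross(y,z),y,z],1)
Rrack=frame(-ez,xr);Rguide=frame(-zg,xg)
def rel(p,Rt,st=None):
    """Total shift in current tool axes (mm), total turn (deg) to reach TCP pose."""
    st=st or robot.read_state();R=Ro.from_rotvec(st["orientation"]).as_matrix()
    print("shift",np.round(R.T@(p-st["tool_pos"])*1000,1),"turn",np.round(np.rad2deg(Ro.from_matrix(R.T@Rt).as_rotvec()),2),"t",st["t"])
def ray(c,u,v):
    K=c["mtx"];a=np.array([(u-K[0,2])/K[0,0],(v-K[1,2])/K[1,1]]);r=np.hypot(*a)
    d=np.r_[a/max(r,1e-9)*np.sin(r),np.cos(r)]
    return -c["R"].T@c["t"],c["R"].T@d
def proj(c,X):
    q=c["R"]@X+c["t"];s=np.hypot(q[0],q[1]);r=np.arctan2(s,q[2]);K=c["mtx"]
    return K[:2,2]+K[0,0]*r*q[:2]/s
E
python3 - <<'E'
from h import *
c=robot.read_camera("wrist");st=robot.read_state();R=Ro.from_rotvec(st["orientation"]).as_matrix()
print(c["mtx"],"cam in tool",R.T@(-c["R"].T@c["t"]-st["tool_pos"]),"axes(cols)",(R.T@c["R"].T).round(3))
print(M,zg,xg,yg)
for y in(-.085,.085):
    b=np.array([.4975,.2971,0])+y*yr;print(b)
rel(np.array([.4975,.2971,.40])-.0*xr,Rrack)
E
```

```text
[[325.1922621    0.         278.7352284 ]
 [  0.         325.1922621  209.50630487]
 [  0.           0.           1.        ]] cam in tool [0.07124965 0.00035868 0.02039533] axes(cols) [[ 0.    -0.966 -0.26 ]
 [ 1.     0.001 -0.   ]
 [ 0.001 -0.26   0.966]]
[ 0.47789234 -0.23313827  0.258     ] [-0.49467434  0.07278251  0.866     ] [ 0.85677596 -0.12605931  0.5       ] [1.45558622e-01 9.89305155e-01 6.93889390e-18]
[0.52410483 0.21637093 0.        ]
[0.47089517 0.37782907 0.        ]
shift [ 564.4 -731.1    5. ] turn [-6.000e-02 -7.000e-02 -9.049e+01] t 0.15
```

Emit:
drive_tool(
  moves=[93,0,0,-50,0,0,-8.5,93,0,0,-50,0,0,-8.5,93,0,0,0,0,0,-8.5,93,0,0,0,0,0,-8.5,93,0,0,0,0,0,-8.5,93,0,0,0,0,0,-8.5,93,0,0,0,0,0,-8.5,93,0,0,0,0,0,-8.5],
)

```text
t: 0.95
tool_pos: [0.183, -0.5714, 0.5043]
orientation: [-2.295, -2.144, -0.001]
force: [-0.5, -0.0, -1.0]
opening: 0.0929
gripper_force: 0.0
```

Emit:
drive_tool(
  moves=[93,0,0,0,0,0,-7.5,93,0,0,0,0,0,-7.5,93,0,0,0,0,0,-7.5,93,33,31,0,0,0,0,93,33,31,0,0,0,0,93,33,31,0,0,0,0,93,33,31,0,0,0,0,93,33,31,0,0,0,0],
)

```text
t: 1.75
tool_pos: [0.2788, -0.3645, 0.5044]
orientation: [-1.841, -2.545, -0.0]
force: [1.0, 0.7, 0.8]
opening: 0.0926
gripper_force: 0.0
```

Emit:
drive_tool(
  moves=[93,33,31,0,0,0,0,93,33,31,0,0,0,0,93,33,31,0,0,0,0,93,33,31,0,0,0,0,93,33,31,0,0,0,0,93,33,31,0,0,0,0,93,33,31,0,0,0,0,93,33,31,0,0,0,0],
)

```text
t: 2.55
tool_pos: [0.4316, -0.0359, 0.5047]
orientation: [1.841, 2.545, 0.0]
force: [0.9, -0.4, 0.3]
opening: 0.0929
gripper_force: 0.0
```

Emit:
drive_tool(
  moves=[93,38,4,15,0,0,0,93,38,4,15,0,0,0,93,38,4,15,0,0,0,93,38,4,15,0,0,0,93,38,4,15,0,0,0,93,38,4,15,0,0,0,93,38,4,15,0,0,0,93,0,0,0,0,0,0],
)

```text
t: 3.35
tool_pos: [0.3726, 0.2266, 0.3971]
orientation: [-1.833, -2.547, 0.004]
force: [-1.1, -0.3, -0.7]
opening: 0.0933
gripper_force: 0.0
```

```bash
python3 - <<'E'
from h import *
c=robot.read_camera("wrist");np.savez("w1.npz",**c);cv2.imwrite("pics/w1.png",c["color"][...,::-1])
for y in(-.085,0,.085):
    for z in (.0385,.113): print(y,z,proj(c,np.array([.4975,.2971,z])+y*yr-.004*xr))
rel(np.array([.4975,.2971,.40])-.105*xr,Rrack)
E
```

```text
-0.085 0.0385 [397.83174564 241.87679736]
-0.085 0.113 [422.73434533 268.79041131]
0 0.0385 [404.96285908 169.08549804]
0 0.113 [434.63990706 181.1206072 ]
0.085 0.0385 [408.10178867  91.96572459]
0.085 0.113 [439.3931485   85.45229559]
shift [29.4 35.5 -1.9] turn [-0.17  0.01  0.25] t 3.4
```

View pics/w1.png

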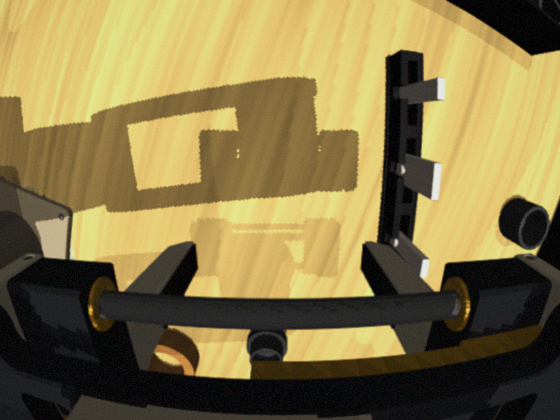

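The wrist view shows bright studs at (395,242), the narrow clip nearest the fingers, and at (401,170), the broad one. I see none at (400,92). I zoom in to confirm.

```bash
python3 - <<'E'
from h import *
c=np.load("w1.npz")["color"]
cv2.imwrite("pics/w1c.png",cv2.resize(c[60:280,370:455],None,fx=2.7,fy=2.7,interpolation=cv2.INTER_CUBIC)[...,::-1])
E
```

```text
(no output)
```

View pics/w1c.png

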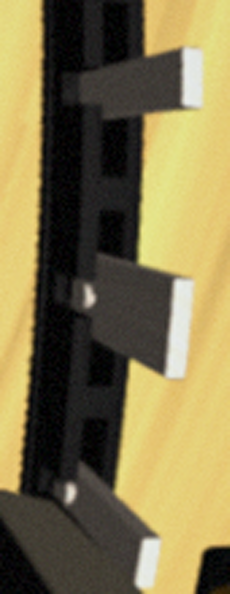

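The crop confirms it: studs on the broad clip at (85,295) and the lowest narrow clip at (68,492), none on the top clip. The target is in the bay at rack y = -85 mm.

```bash
python3 - <<'E'
from h import *
c=dict(np.load("w1.npz"))
o,d=ray(c,370+146/2.7-.3,60+563/2.7-.3);X=o+d*(.113-o[2])/d[2]
b=np.array([.4975,.2971,.113])-.085*yr;print(X,"off rack xy",(X-b)@xr,(X-b)@yr)
rel(np.r_[b[:2],.335],Rrack)
E
```

```text
[0.52111792 0.21597213 0.113     ] off rack xy -0.0029616605240205276 0.000556139545222714
shift [-56.  140.3  62.8] turn [-0.17  0.01  0.25] t 3.4
```

Emit:
drive_tool(
  moves=[93,-14,35,15.5,0,0,0,93,-14,35,15.5,0,0,0,93,-14,35,15.5,0,0,0,93,-14,35,15.5,0,0,0,93,0,0,0,0,0,0.25,60,0,0,0,0,0,0],
)

```text
t: 4.0
tool_pos: [0.5257, 0.2128, 0.3368]
orientation: [-1.849, -2.538, 0.003]
force: [-0.7, 0.1, 0.2]
opening: 0.0889
gripper_force: 0.0
```

```bash
python3 - <<'E'
from h import *
c=robot.read_camera("wrist");np.savez("w2.npz",**c);cv2.imwrite("pics/w2.png",c["color"][...,::-1])
b=np.array([.4975,.2971,.113])-.085*yr
for k in((-.004,-.01),(.004,-.01),(-.004,.01),(.004,.01)): print(proj(c,b+k[0]*xr+k[1]*yr))
rel(np.r_[b[:2],.265],Rrack)
E
```

```text
[273.950142   242.62018462]
[285.91356976 242.56051857]
[273.62946704 213.85555168]
[285.92809976 213.79207241]
shift [ 3.3 -0.2 73.1] turn [-0.02  0.   -0.31] t 4.05
```

View pics/w2.png

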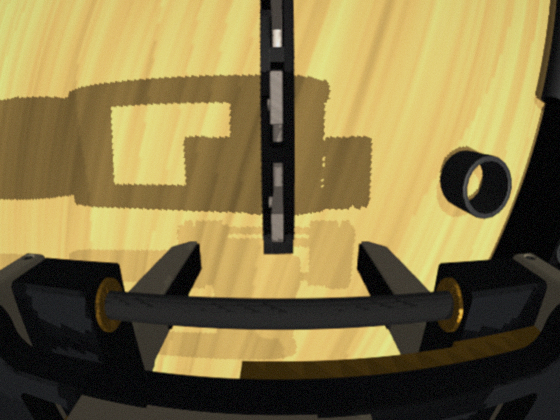

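The target's bright top face is at about (277,228), inside the predicted box. I measure it exactly.

```bash
python3 - <<'E'
from h import *
c=dict(np.load("w2.npz"));a=c["color"].astype(int)
m=((a.min(2)>150)&(a.max(2)-a.min(2)<40)).astype(np.uint8);m[:, :255]=0;m[:,300:]=0;m[:190]=0;m[260:]=0
n,l,s,ce=cv2.connectedComponentsWithStats(m)
b=np.array([.4975,.2971,.113])-.085*yr
for i in range(1,n):
    if s[i,4]>40:
        o,d=ray(c,*ce[i]);X=o+d*(.113-o[2])/d[2];print(s[i],ce[i],X,(X-b)@xr,(X-b)@yr)
E
python3 - <<'E'
from h import *
c=dict(np.load("w2.npz"));a=c["color"].astype(int)
for v in(205,210,216,225,235,238,241,244,247): print(v,a[v,262:292].mean(1).astype(int))
E
```

```text
205 [35 15  8  4 11  5 39 88 92 83 78 74 70 75 75 76 76 78 77 74 65 36 17  8
 13  6 17 12  7 14]
210 [48 19  5  6  2  9  2  6 14 36 65 75 82 79 75 76 78 75 74 80 64 41 14 16
 14 14 13 11 14  5]
216 [116  38   9   7   5  22  10   5  36  91 121 128 130 128 130 124 127 128
 127 134 113  67  25   6   9  14  16  11  11  13]
225 [124  47  15  15  16   9   2   7  25  69 111 126 127 122 128 123 129 127
 129 126 113  64  22  13   6   3  13   7  13   1]
235 [124  63  30  30  28  27  34  31  36  68 110 117 127 125 129 126 129 127
 127 132 119  69  29  25  24  27  28  32  27  25]
238 [141  79  41  35  33  40  30  33  39  67 104 122 122 127 126 119 107 113
 117 119 110  65  25  23  26  28  30  31  31  24]
241 [167 112  55  38  34  34  36  37  41  47  68  71  79  80  82  84  80  79
  76  78  74  43  23  27  34  37  36  32  28  30]
244 [171 117  51  32  30  35  29  32  37  41  32  31  28  35  27  37  33  34
  24  33  35  30  32  29  31  32  32  29  30  30]
247 [169 117  50  30  30  35  34  30  30  38  31  32  30  34  33  32  29  30
  35  26  35  29  32  30  28  27  30  28  32  27]
```

The top face spans columns 271–283 and rows 212–240, which is 2 mm to the robot side and 1 mm along +y of where I predicted. Descending to grip.

Emit:
drive_tool(
  moves=[60,4.5,-2,12,0,0,-0.3,40,0,0,20,0,0,0,40,0,0,20,0,0,0,40,0,0,20,0,0,0,40,0,0,0,0,0,0],
  grip_force=40,
)

```text
t: 4.55
tool_pos: [0.5196, 0.2179, 0.2634]
orientation: [-1.837, -2.546, 0.005]
force: [-2.1, 0.6, -0.0]
opening: 0.0457
gripper_force: 0.0
```

Emit:
drive_tool(
  moves=[4,0,0,0,0,0,0,4,0,0,0,0,0,0,4,0,0,0,0,0,0,4,0,0,0,0,0,0,4,0,0,0,0,0,0,4,0,0,0,0,0,0,4,0,0,0,0,0,0],
)

```text
t: 5.25
tool_pos: [0.5222, 0.218, 0.2665]
orientation: [1.84, 2.546, 0.002]
force: [0.6, -0.0, 5.1]
opening: 0.0074
gripper_force: 40.0
```

Emit:
drive_tool(
  moves=[4,0,0,-35,0,0,0,4,0,0,-45,0,0,0,4,0,0,-45,0,0,0,4,0,0,-45,0,0,0,4,0,0,-40,0,0,0,4,0,0,0,0,0,0],
)

```text
t: 5.85
tool_pos: [0.5225, 0.2181, 0.4831]
orientation: [1.836, 2.541, 0.013]
force: [1.2, -0.3, -1.2]
opening: 0.0079
gripper_force: 40.0
```

```bash
python3 - <<'E'
from h import *
c=robot.read_camera("wrist");np.savez("w3.npz",**c);st=robot.read_state();cv2.imwrite("pics/w3.png",c["color"][...,::-1])
R=Ro.from_rotvec(st["orientation"]).as_matrix()
for k in((0,0,.167),(0,0,.2525),(.033,0,.2525),(-.033,0,.2525),(.01,-.004,.152),(-.01,-.004,.152)): print(k,proj(c,st["tool_pos"]+R@k))
rel(M+.3225*zg,Rguide);print(st["tool_pos"],M+.3225*zg)
E
```

```text
(0, 0, 0.167) [278.001529   268.37065883]
(0, 0, 0.2525) [277.7378962 219.8045812]
(0.033, 0, 0.2525) [277.72027315 176.71683281]
(-0.033, 0, 0.2525) [277.76469678 259.70719151]
(0.01, -0.004, 0.152) [269.28652971 262.69035584]
(-0.01, -0.004, 0.152) [269.75295177 300.24036281]
shift [-342.1 -327.5  -59.9] turn [-29.1   -7.06  26.02] t 5.9
[0.52227918 0.21804273 0.47937237] [ 0.31835986 -0.20966591  0.537285  ]
```

View pics/w3.png

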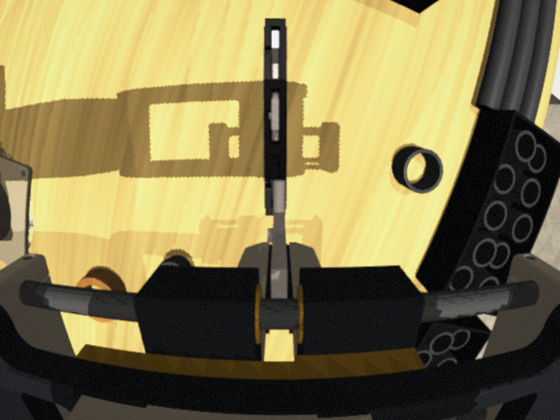

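The held clip is in view. Its crossbar's front end is near (278,180) against the nominal 177, so I measure it.

```bash
python3 - <<'E'
from h import *
c=dict(np.load("w3.npz"));a=c["color"].astype(int).mean(2)
print("col",[(v,int(a[v,275:281].mean())) for v in range(165,246,2)])
for v in(184,190,196,204,212,220): print(v,a[v,264:296].astype(int))
E
```

```text
col [(165, 12), (167, 14), (169, 16), (171, 15), (173, 13), (175, 13), (177, 11), (179, 41), (181, 118), (183, 139), (185, 140), (187, 141), (189, 141), (191, 140), (193, 140), (195, 143), (197, 141), (199, 141), (201, 142), (203, 143), (205, 142), (207, 143), (209, 141), (211, 137), (213, 91), (215, 86), (217, 87), (219, 88), (221, 87), (223, 87), (225, 87), (227, 87), (229, 88), (231, 86), (233, 80), (235, 77), (237, 79), (239, 78), (241, 78), (243, 78), (245, 79)]
184 [126  51  14   8  10   3  21  38  65  85  99 122 133 141 146 146 145 146
 138 132 111  82 136 194 210 208 207 209 206 207 207 205]
190 [139  72  56  55  57  53  50  43  54  89 110 126 137 141 147 145 148 143
 140 129 103  79 132 197 210 209 210 206 209 207 209 208]
196 [141  71  48  47  48  46  42  35  57  87 111 124 136 138 146 150 150 148
 140 128 106  80 134 198 208 209 208 209 208 208 211 211]
204 [143  71  49  50  43  49  42  23  37  76 114 128 139 141 149 151 147 140
 137 126 101  81 135 194 207 210 210 213 210 211 206 207]
212 [201 132  64  42  47  45  46  44  51  78  92  99 107 114 121 121 116 110
 104 100 112 160 198 210 212 212 212 208 208 206 205 207]
220 [198 199 201 199 202 201 202 203 194 144  95  89  88  90  89  90  89  88
  87  89 114 178 195 198 196 193 189 191 192 189 186 183]
```

```bash
python3 - <<'E'
from h import *
from scipy.optimize import brentq
c=dict(np.load("w3.npz"));st=robot.read_state();R=Ro.from_rotvec(st["orientation"]).as_matrix()
f=lambda x,z:proj(c,st["tool_pos"]+R@np.array([x,0,z]))
x1=brentq(lambda x:f(x,.2585)[1]-179.8,0,.06);x2=brentq(lambda x:f(x,.2495)[1]-212.5,-.03,.05)
print(x1-.033,x2-.010,f(0,.254))
a=c["color"].astype(int).mean(2)
print("col",[(v,int(a[v,275:281].mean())) for v in range(240,370,3)])
E
```

```text
-0.0033365972196893363 -0.0034165066540587843 [277.7348942  219.23440116]
col [(240, 76), (243, 78), (246, 78), (249, 79), (252, 79), (255, 78), (258, 77), (261, 81), (264, 77), (267, 78), (270, 106), (273, 134), (276, 127), (279, 108), (282, 102), (285, 99), (288, 101), (291, 103), (294, 103), (297, 89), (300, 28), (303, 39), (306, 40), (309, 41), (312, 39), (315, 49), (318, 50), (321, 47), (324, 47), (327, 39), (330, 189), (333, 201), (336, 199), (339, 198), (342, 198), (345, 199), (348, 200), (351, 200), (354, 202), (357, 202), (360, 195), (363, 42), (366, 41), (369, 39)]
```

The top face agrees with a pure 3.4 mm shift along tool x and no tilt. Now I turn to the guide's axes and go to a pose with the crossbar 70 mm above the mouth.

Emit:
drive_tool(
  moves=[4,0,0,0,-5.82,-1.41,5.2,4,0,0,0,-5.82,-1.41,5.2,4,0,0,0,-5.82,-1.41,5.2,4,0,0,0,-5.82,-1.41,5.2,4,0,0,0,-5.82,-1.41,5.2,4,-37.5,-7.7,-10,0,0,0,4,-37.5,-7.7,-10,0,0,0,4,-37.5,-7.7,-10,0,0,0],
)

```text
t: 6.7
tool_pos: [0.4699, 0.1111, 0.4877]
orientation: [2.05, 1.777, 0.462]
force: [-0.9, 0.6, -0.5]
opening: 0.0078
gripper_force: 40.0
```

Emit:
drive_tool(
  moves=[4,-37.5,-7.7,-10,0,0,0,4,-37.5,-7.7,-10,0,0,0,4,-37.5,-7.7,-10,0,0,0,4,-37.5,-7.7,-10,0,0,0,4,-37.5,-7.7,-10,0,0,0,4,-37.5,-7.7,-10,0,0,0,4,-37.5,-7.7,-10,0,0,0],
)

```text
t: 7.4
tool_pos: [0.3513, -0.1372, 0.5236]
orientation: [2.052, 1.774, 0.466]
force: [0.1, -0.6, -1.2]
opening: 0.0079
gripper_force: 40.0
```

```bash
python3 - <<'E'
from h import *
rel(M+.3225*zg+.0034*yg-.0007*xg,Rguide);print(robot.read_state()["q"])
E
```

```text
shift [-73.1 -13.3 -22.7] turn [-0.44  0.06  0.09] t 7.4
[-0.62582664 -0.79614842  2.05035541  0.231282    1.42478315 -0.46072311]
```

Emit:
drive_tool(
  moves=[4,-36,-6,8,-0.2,0,0.1,4,-37,-7,9,-0.2,0,0,4,0,0,0,0,0,0,4,0,0,0,0,0,0],
)

```text
t: 7.8
tool_pos: [0.3384, -0.2087, 0.5021]
orientation: [2.054, 1.765, 0.472]
force: [1.1, -0.3, -1.4]
opening: 0.0078
gripper_force: 40.0
```

```bash
python3 - <<'E'
from h import *
c=robot.read_camera("wrist");np.savez("w4.npz",**c);st=robot.read_state();cv2.imwrite("pics/w4.png",c["color"][...,::-1])
rel(M+.2825*zg+.0034*yg-.0007*xg,Rguide);print(robot.read_state()["q"],st["force"])
R=Ro.from_rotvec(st["orientation"]).as_matrix()
for k in((-.0034,.0007,.254),(.0296,.0007,.2585),(.0066,-.004,.2495)): print("clip",k,proj(c,st["tool_pos"]+R@k))
for k in((0,0,0),(0,.0355,0),(0,-.0355,0),(-.0065,.0355,0),(.008,.0355,0),(-.0065,.016,0),(.008,.016,0)): print("guide",k,proj(c,M+np.stack([xg,yg,zg],1)@k))
E
```

```text
shift [-1.3 -0.9  0.4] turn [-0.05  0.04 -0.11] t 7.85
[-0.83567605 -0.72324926  2.0497855   0.32727722  1.40530853 -0.67421409] [-0.42540006 -0.60743636 -0.83874193]
clip (-0.0034, 0.0007, 0.254) [281.688615   223.67841668]
clip (0.0296, 0.0007, 0.2585) [281.64243149 179.29772863]
clip (0.0066, -0.004, 0.2495) [275.30122672 212.48769124]
guide (0, 0, 0) [280.69704675 214.57770478]
guide (0, 0.0355, 0) [280.57643875 172.59583172]
guide (0, -0.0355, 0) [280.78989627 253.68364468]
guide (-0.0065, 0.0355, 0) [272.58681081 172.62975368]
guide (0.008, 0.0355, 0) [290.4074024 172.5744205]
guide (-0.0065, 0.016, 0) [272.77827453 195.98074456]
guide (0.008, 0.016, 0) [290.32745979 195.92292116]
```

View pics/w4.png

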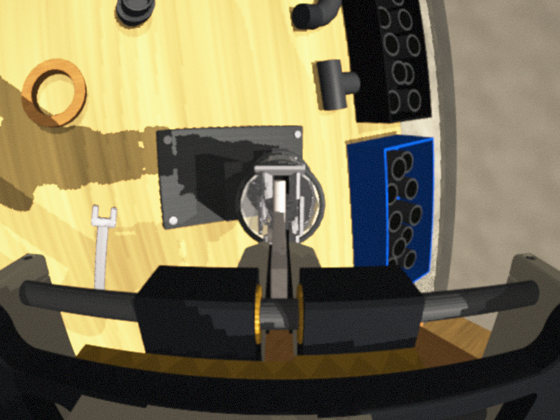

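The clip (bright bar end about (281,180)) stands over the slot, whose lips show at about (262–300, 165–185) inside the barrel circle. I zoom in.

```bash
python3 - <<'E'
from h import *
c=np.load("w4.npz")["color"]
cv2.imwrite("pics/w4c.png",cv2.resize(c[145:265,220:340],None,fx=5,fy=5,interpolation=cv2.INTER_CUBIC)[...,::-1])
E
```

```text
(no output)
```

View pics/w4c.png

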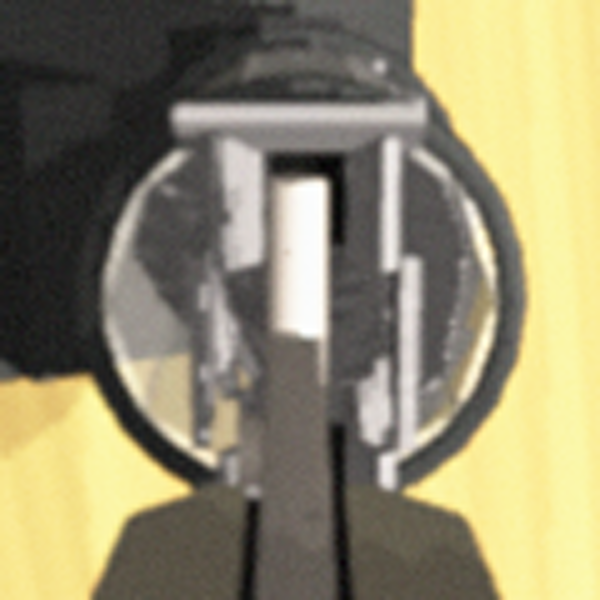

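```bash
python3 - <<'E'
from h import *
c=dict(np.load("w4.npz"));G=np.stack([xg,yg,zg],1)
for k in((0,.0355,-.006),(0,.0355,-.016),(-.0065,.03,-.006),(.008,.03,-.006),(0,.0385,.007),(0,.0375,.0),(0,.0435,.007)): print(k,proj(c,M+G@k))
a=c["color"].astype(int).mean(2)
print([(v,int(a[v,278:283].mean())) for v in range(160,192)])
print([(v,int(a[v,287:289].mean())) for v in range(160,192)])
for v in(178,184,190):print(v,a[v,262:300].astype(int))
E
```

```text
(0, 0.0355, -0.006) [280.55297172 171.52180694]
(0, 0.0355, -0.016) [280.51602499 169.8326372 ]
(-0.0065, 0.03, -0.006) [272.78770458 178.06205744]
(0.008, 0.03, -0.006) [290.15321368 178.00722319]
(0, 0.0385, 0.007) [280.59346842 170.17065407]
(0, 0.0375, 0.0) [280.56879763 170.16722242]
(0, 0.0435, 0.007) [280.57351659 163.90931083]
[(160, 70), (161, 81), (162, 84), (163, 65), (164, 54), (165, 100), (166, 177), (167, 203), (168, 200), (169, 168), (170, 143), (171, 131), (172, 129), (173, 132), (174, 126), (175, 79), (176, 36), (177, 26), (178, 27), (179, 52), (180, 115), (181, 201), (182, 244), (183, 248), (184, 248), (185, 247), (186, 247), (187, 247), (188, 248), (189, 247), (190, 248), (191, 247)]
[(160, 78), (161, 73), (162, 76), (163, 71), (164, 62), (165, 102), (166, 172), (167, 201), (168, 200), (169, 171), (170, 140), (171, 131), (172, 128), (173, 131), (174, 126), (175, 75), (176, 34), (177, 22), (178, 26), (179, 28), (180, 23), (181, 20), (182, 16), (183, 15), (184, 16), (185, 19), (186, 17), (187, 17), (188, 17), (189, 20), (190, 19), (191, 20)]
178 [ 95 114 153 200 211 211 213 213 213 205 148  87  45  27  32  27  30  34
  29  24  20  19   6   9  10  14  38  81  90  80  83  85  80  88 153 221
 231 208]
184 [ 82  83 111 163 184 189 205 213 217 211 165 123 134 171 203 226 239 247
 250 251 252 251 244 163  53   8  24  57  79  88  84  86  80  91 148 221
 231 188]
190 [ 77  93 123 160 184 202 213 213 215 211 164 120 134 174 206 229 240 247
 250 251 251 251 241 162  55  11  27  63  80  85  77  83  78  99 171 222
 231 187]
```

```bash
python3 - <<'E'
from h import *
c=dict(np.load("w4.npz"));G=np.stack([xg,yg,zg],1);D=c["depth"]
st=robot.read_state();R=Ro.from_rotvec(st["orientation"]).as_matrix()
def X(u,v):
    o,d=ray(c,u,v);return o+d*D[v,u]/(c["R"][2]@d)
for u in(281,288): print(u,[(v,(G.T@(X(u,v)-M)*1000).round(1).tolist()) for v in range(164,184)])
print([(u,(G.T@(X(u,173)-M)*1000).round(1).tolist()) for u in range(256,308,4)])
print([(u,(G.T@(X(u,190)-M)*1000).round(1).tolist()) for u in range(260,304,2)])
# barrel collar fit
for p in((408,-299),(655,-335),(677,-186),(430,-150)):print("plate corner",proj(c,np.r_[np.array(p)/1000,.012]))
for z in(-.03,-.04,-.05,-.06):
  q=[proj(c,M+z*zg+.044*(np.cos(t)*xg+np.sin(t)*yg)) for t in np.linspace(0,6.28,80)];print(z,np.min(q,0).round(1),np.max(q,0).round(1))
E
```

```text
281 [(164, [0.5, 37.8, -38.0]), (165, [0.5, 36.8, -38.7]), (166, [0.3, 41.9, 7.6]), (167, [0.3, 40.9, 6.2]), (168, [0.3, 40.5, 8.8]), (169, [0.3, 39.5, 7.3]), (170, [0.3, 38.4, 5.0]), (171, [0.3, 37.2, 2.5]), (172, [0.3, 35.9, -0.6]), (173, [0.3, 35.0, -1.1]), (174, [0.4, 33.7, -4.0]), (175, [0.4, 31.2, -14.5]), (176, [0.4, 30.0, -16.5]), (177, [0.4, 29.2, -16.3]), (178, [0.4, 28.3, -16.3]), (179, [0.4, 27.3, -16.9]), (180, [0.2, 34.3, 28.3]), (181, [0.2, 34.2, 31.7]), (182, [0.2, 33.5, 31.8]), (183, [0.2, 32.7, 31.6])]
288 [(164, [7.0, 37.8, -37.8]), (165, [7.0, 36.9, -37.8]), (166, [5.9, 41.8, 7.1]), (167, [5.9, 41.0, 6.6]), (168, [5.8, 40.3, 7.4]), (169, [5.9, 39.3, 6.5]), (170, [5.9, 38.3, 5.0]), (171, [6.0, 37.1, 2.4]), (172, [6.0, 36.0, 0.1]), (173, [6.1, 34.8, -2.4]), (174, [6.1, 33.9, -2.9]), (175, [6.4, 31.3, -14.1]), (176, [6.4, 30.4, -14.1]), (177, [6.4, 29.6, -13.4]), (178, [6.4, 28.7, -13.8]), (179, [6.4, 27.8, -13.7]), (180, [6.4, 26.7, -15.4]), (181, [6.4, 26.0, -14.4]), (182, [6.4, 25.1, -14.1]), (183, [6.5, 24.0, -15.6])]
[(256, [-20.1, 35.1, -1.1]), (260, [-16.8, 35
[... 498 characters left out ...]
, (274, [-4.9, 27.6, 31.7]), (276, [-3.4, 27.9, 33.2]), (278, [-2.0, 27.8, 32.9]), (280, [-0.5, 27.6, 32.1]), (282, [0.9, 27.5, 31.7]), (284, [2.4, 26.9, 28.6]), (286, [4.7, 18.0, -14.5]), (288, [6.5, 17.6, -16.4]), (290, [7.9, 20.0, -5.0]), (292, [9.4, 20.5, -2.2]), (294, [11.0, 21.1, 0.5]), (296, [12.6, 21.3, 1.3]), (298, [14.3, 21.2, 0.9]), (300, [17.8, 14.9, -29.4]), (302, [23.9, 2.5, -89.8])]
plate corner [164.60732455 229.3203009 ]
plate corner [303.10043475 207.50050073]
plate corner [303.89888715 123.64305034]
plate corner [157.17649371 128.2096479 ]
-0.03 [233.4 158.3] [327.7 249.7]
-0.04 [234.8 157.2] [326.2 246. ]
-0.05 [236.2 156.2] [324.8 242.4]
-0.06 [237.4 155.2] [323.5 239. ]
```

Depth at the mouth puts the slot end's flare foot at y = 33 mm instead of 35.5, with the side walls symmetric about x = -0.5. The bar is at y = +1.3, x = -0.5, so I shift by -3.8 mm along tool x and feed in to just above the flap.

Emit:
drive_tool(
  moves=[4,-3.8,0,0,0,0,0,4,0,0,0,0,0,0,4,0,0,10,0,0,0,4,0,0,10,0,0,0,4,0,0,6,0,0,0,4,0,0,6,0,0,0,4,0,0,0,0,0,0],
  grip_force=50,
)

```text
t: 8.55
tool_pos: [0.3543, -0.2139, 0.4754]
orientation: [2.048, 1.768, 0.473]
force: [0.1, -0.2, -0.6]
opening: 0.0079
gripper_force: 50.0
```

```bash
python3 - <<'E'
from h import *
st=robot.read_state();print(st["force"],np.array([xg,yg,zg])@st["force"],st["wrist_torque"])
c=robot.read_camera("wrist");np.savez("w5.npz",**c)
rel(M+.2825*zg-.0004*yg-.0007*xg,Rguide)
a=c["color"].astype(int).mean(2);D=c["depth"]
print([(v,int(a[v,278:283].mean()),round(float(np.median(D[v,278:283])),4)) for v in range(164,200,2)])
for v in(185,195): print(v,a[v,262:300].astype(int))
E
```

```text
[ 0.09462724 -0.21353312 -0.63110492] [-0.20756028 -0.19747561 -0.60888801] [ 0.0238816   0.22472175 -0.00202176]
shift [ -1.4  -1.4 -31. ] turn [0.02 0.07 0.  ] t 8.6
[(164, 71, 0.2676), (166, 63, 0.268), (168, 187, 0.2246), (170, 203, 0.2246), (172, 153, 0.2257), (174, 129, 0.2294), (176, 131, 0.2339), (178, 74, 0.2493), (180, 110, 0.2364), (182, 245, 0.2333), (184, 247, 0.2327), (186, 248, 0.2342), (188, 247, 0.2334), (190, 247, 0.235), (192, 248, 0.2356), (194, 248, 0.2351), (196, 248, 0.2357), (198, 248, 0.2353)]
185 [129 170 196 210 214 216 207 155  86  52  46  83 133 171 204 227 239 247
 249 251 251 251 242 162  53  21  57  79  85  82  85  83  84  83 130 213
 235 231]
195 [113 129 189 211 213 214 210 157  98  59  50  85 131 182 207 230 241 247
 250 251 251 251 239 159  50  22  56  78  81  80  82  81  83  80 129 214
 236 229]
```

No contact yet, with clearance on all sides. Now I press through the flap.

Emit:
drive_tool(
  moves=[4,0,0,5,0,0,0,4,0,0,5,0,0,0,4,0,0,5,0,0,0,4,0,0,5,0,0,0],
  grip_force=60,
)

```text
t: 9.0
tool_pos: [0.3637, -0.2157, 0.459]
orientation: [2.048, 1.768, 0.471]
force: [-6.2, 0.0, -0.9]
opening: 0.0077
gripper_force: 60.0
```

Emit:
drive_tool(
  moves=[4,0,0,5,0,0,0,4,0,0,5,0,0,0,4,0,0,5,0,0,0,4,0,0,5,0,0,0,4,0,0,0,0,0,0],
)

```text
t: 9.5
tool_pos: [0.3739, -0.2171, 0.4412]
orientation: [2.048, 1.768, 0.472]
force: [-2.0, -0.7, -1.3]
opening: 0.0075
gripper_force: 60.0
```

```bash
python3 - <<'E'
from h import *
st=robot.read_state();print(np.array([xg,yg,zg])@st["force"],st["opening"])
rel(M+.2125*zg,Rguide)
c=robot.read_camera("wrist");np.savez("w6.npz",**c)
cv2.imwrite("pics/w6c.png",cv2.resize(c["color"][145:345,200:360],None,fx=3,fy=3,interpolation=cv2.INTER_CUBIC)[...,::-1])
E
```

```text
[-2.26626608 -0.95880953 -0.14344574] 0.007496527508170589
shift [-0.7 -0.5 -1.3] turn [-0.03  0.09  0.  ] t 9.5
```

View pics/w6c.png

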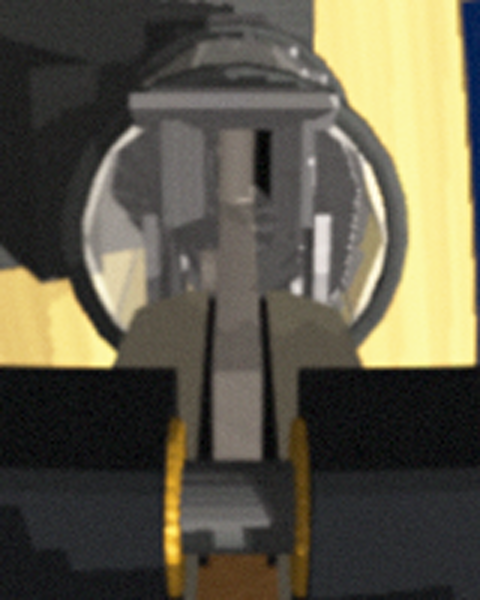

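The crossbar is down inside the slot (crop (237,165)) with the stem still in the fingers. The press force rose and then fell away as the flap gave. Letting go.

Emit:
drive_tool(
  moves=[40,0,0,0,0,0,0,40,0,0,0,0,0,0,40,0,0,0,0,0,0,40,0,0,0,0,0,0,40,0,0,0,0,0,0,40,0,0,0,0,0,0,40,0,0,0,0,0,0,40,0,0,0,0,0,0],
)

```text
t: 10.35
tool_pos: [0.3739, -0.2171, 0.4422]
orientation: [2.047, 1.767, 0.473]
force: [0.6, -0.7, -0.1]
opening: 0.0399
gripper_force: 0.0
```

```bash
python3 - <<'E'
from h import *
G=np.stack([xg,yg,zg],1);pr=[]
c=robot.read_camera("scene");K=c["mtx"]
for z in(-.253,-.20,-.158):
    q=c["R"]@(M+z*zg)+c["t"];pr.append((z,(K@q/q[2])[:2].round()))
print(pr)
w=robot.read_camera("wrist")
a=cv2.resize(c["color"][95:235,160:280],None,fx=4,fy=4,interpolation=cv2.INTER_CUBIC)
b=cv2.resize(w["color"][145:285,220:300],None,fx=4,fy=4,interpolation=cv2.INTER_CUBIC)
cv2.imwrite("pics/end.png",np.hstack([a,b])[:600,:800,::-1])
E
```

```text
[(-0.253, array([198., 205.])), (-0.2, array([206., 187.])), (-0.158, array([212., 173.]))]
```

View pics/end.png

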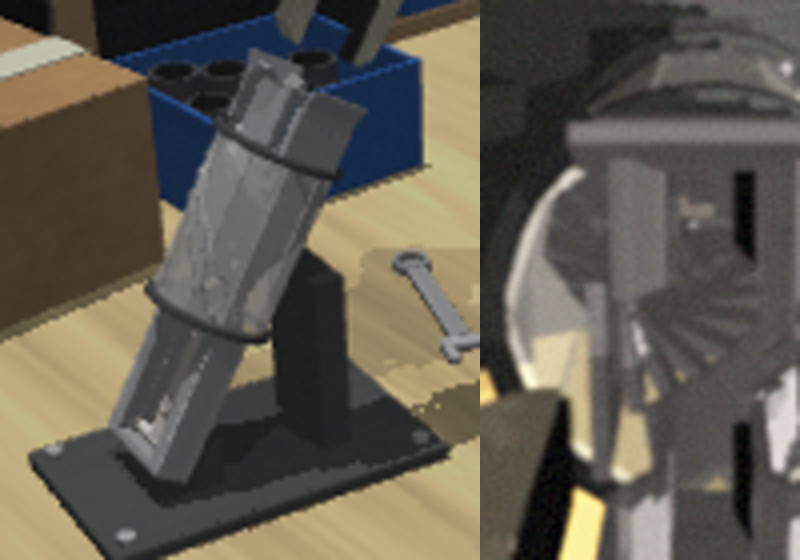

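The clip has left the throat, and something lies at the cradle's foot (crop (150,420)). I have now viewed 11 pictures, one over the limit of 10, so I'll check the rest with depth numbers only.

```bash
python3 - <<'E'
from h import *
G=np.stack([xg,yg,zg],1)
for n in("scene",):
    P0=robot.read_camera(n);P=(cloud(P0)-M)@G*1000
    print(robot.read_state()["t"])
    for z in range(-256,-158,6):
        s=""
        for y in range(-36,37,6):
            m=(abs(P[...,2]-z)<4)&(abs(P[...,1]-y)<3.5)&(abs(P[...,0])<25)
            s+=f"{np.median(P[...,0][m]):6.1f}" if m.any() else "     ."
        print(z,s)
E
```

```text
10.5
-256    3.0  13.7   7.7   5.8   5.3   2.3   4.5  12.1  11.7  13.6  14.3   2.9  -0.2
-250    1.9   6.3   0.4  -0.8   1.0   0.6   0.1   2.9     .     .  13.9  -4.8  -2.6
-244   -2.3  11.6   5.8     .  -0.4   0.1   0.9   1.5     .     .  12.2 -19.3  -3.4
-238    0.3  11.1  11.9  -5.4   0.2   0.8   0.8     .     .     .  12.2  -5.1  -0.9
-232   -1.5  10.9  11.9     .     .     .   3.5   3.8     . -22.7 -21.0  -1.4   1.1
-226   -0.7  10.8  -5.3  -5.3     .   4.0   4.3   2.9     .     .  13.3  13.9   1.4
-220   -2.4   1.8  -6.1  -5.3  -1.2   0.3   1.7     .     .  10.9  13.0  13.6   1.2
-214   -0.8  -6.9  -6.2     .  -1.2   1.4   0.8     .     .     .  14.4  12.0   4.5
-208   -0.3  -6.2  -6.2     .   0.1   1.1   1.0   2.0     .     .  14.0  10.3   4.6
-202   -0.2   3.2  -6.3     .     .   1.2  -0.9     .     .     .  13.3   4.5   2.9
-196    2.0  -6.0  -5.8     .  -0.3   1.1   0.2     .     .     .  13.8  12.6   3.2
-190   -1.6   2.1   1.4     .  -2.0   0.1  -0.0     .     .     .  12.5  12.7   2.6
-184   -0.1   2.7   2.8  -6.3   0.2   0.2   0.1     .     .  12.7  12.6  12.9   4.5
-178    0.7  11.1  -5.9     .  -0.3   0.4   0.9   1.4     .     .  13.8  13.5   3.2
-172      .  14.4  13.7     .  -0.3  -1.2   0.5   3.0     .     .  12.8  12.7   1.1
-166      .     .     .     .     .     .     .     .     .     .  14.0  12.3   3.6
-160      .     .     .     .     .     .     .     .     .     .  15.4  13.2   6.7
```

Depth confirms the clip is home. The stem lies 7 mm above the cradle floor, the 4 mm stud bump faces outwards at about 228 mm down, and the bar is at about 250 mm. I back the arm off a little and hand in.

Emit:
drive_tool(
  moves=[40,0,0,-15,0,0,0,40,0,0,-15,0,0,0,40,0,0,0,0,0,0,40,0,0,0,0,0,0,40,0,0,0,0,0,0,40,0,0,0,0,0,0],
)

```text
t: 11.1
tool_pos: [0.3592, -0.2148, 0.4672]
orientation: [2.048, 1.768, 0.473]
force: [0.5, -0.0, -0.5]
opening: 0.0403
gripper_force: 0.0
```

```bash
python3 -c "
from plant import robot
s=robot.read_state();print(s['t'],s['force'],s['dq']);print(robot.close_job())"
```

```text
11.1 [ 0.46844041 -0.0428009  -0.5079669 ] [ 7.22072206e-05 -1.39985387e-03 -9.29948339e-04  1.45429615e-04
  2.88143662e-03 -2.98265247e-04]
the job is handed in; nothing more can be done
None
```

The job is handed in at 11.1 s with no verdict returned: scene-camera depth showed the studded clip turned over in the cradle, stud outwards, but I viewed 11 pictures, one over the limit of 10.

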